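# Pack the waffle lunch box in layers

## Task

Pack the steel lunch box in layers: stand the loose round tub upright in the bottom beside the tub that is already there, then lay the waffle plate over them as a divider, grip side up, so that it sits flat on both ledges of the box, and last set the carton flat on the plate beside its grip, inside the box. Set each thing down gently rather than dropping it, and leave the jug, the ladle and the tongs where they are.

Things in the scene. Friction and masses are not known exactly. Their poses are not given: they have to be found in the camera images.
- lunch_box: Open steel box, loose, 0.8 kg, outside 208 (x) x 148 (y) x 84 mm high, floor and walls 4 mm. Origin: centre of its underside, x along its long side (roughly away from the robot), z up. At each short end a solid step (82 to 100 mm from the centre along x, the whole breadth) has its flat top 52 mm above the origin: the two ledges for the divider. Between them the floor is 164 x 140 mm.
- tub_packed: Round white tub with a flat pale wooden lid, diameter 60 mm, 45 mm high in all, origin at the centre of its underside. It already stands on the floor of the lunch box, in the half at negative box x (nearer the robot): 36 to 47 mm from the box centre along x, within 15 mm along y. Its underside is 4 mm above the table.
- tub_loose: The same kind of tub (straight sides, diameter 60 mm, 45 mm high with its fixed lid, about 0.18 kg), standing upright on the table. Origin at the centre of its underside, z up.
- waffle_plate: Aluminium waffle plate, 188 (x) x 128 (y) x 6 mm, about 0.25 kg, flat on the table, long side roughly away from the robot. Origin: centre of its underside, z up. On its centre a rigid upright tab, the grip: 40 mm long (x), 12 mm thick (y), from 6 to 36 mm above the origin. Fits the box (inside 200 x 140 mm) long side along long side, either way round, with 6 mm of play all round.
- carton: Closed cardboard carton, 55 (x) x 60 (y) x 36 mm high, about 0.12 kg, with a paper band, flat on the table. Origin at the centre of its underside, z up. Beside the grip of the seated plate, at either end of the box, is 80 (box x) x 140 mm of room for it; it may stand a little above the rim of the box.
- jug: White ceramic jug, 96 mm wide (handle out to 86 mm on its +y side), 150 mm high, standing on the table; to be left alone. Origin at the centre of its underside.
- ladle: Stainless ladle lying on the table, about 340 mm long along its y, bowl 78 mm wide and 32 mm high at -y; to be left alone. Origin on the table near the middle of its length.
- tongs: Kitchen tongs with red silicone arms lying on the table, about 240 mm long along y, 14 mm high; to be left alone. Origin on the table near the middle of their length.
Mind the look-alikes: they are no part of the job. Leave any black look-alike of the carton alone. What is shaped like the tub_loose but turquoise is not meant.

How it is judged:
On the way, in this order (a step that is already met when the one before it is completed fails the run):
1. the loose tub stands upright in the bottom of the box beside the other tub, released (z of tub_packed in the frame of lunch_box between -0.001 and 0.009 m and x of tub_packed in the frame of lunch_box between -0.06 and 0.06 m and y of tub_packed in the frame of lunch_box between -0.048 and 0.048 m and angle between each of tub_packed, tub_loose's own z axis and vertical below 0.1 rad and z of tub_loose in the frame of lunch_box between -0.001 and 0.009 m and x of tub_loose in the frame of lunch_box between -0.06 and 0.06 m and y of tub_loose in the frame of lunch_box between -0.048 and 0.048 m and contact force between tub_loose and the fingers below 0.1 N), for 0.2 s.
2. the waffle plate lies flat on both ledges over the two tubs, released (z of tub_packed in the frame of lunch_box between -0.001 and 0.009 m and x of tub_packed in the frame of lunch_box between -0.06 and 0.06 m and y of tub_packed in the frame of lunch_box between -0.048 and 0.048 m and angle between each of tub_packed, tub_loose's own z axis and vertical below 0.1 rad and z of tub_loose in the frame of lunch_box between -0.001 and 0.009 m and x of tub_loose in the frame of lunch_box between -0.06 and 0.06 m and y of tub_loose in the frame of lunch_box between -0.048 and 0.048 m and z of waffle_plate in the frame of lunch_box between 0.048 and 0.056 m and angle between waffle_plate's own z axis and vertical below 0.06 rad and x of waffle_plate in the frame of lunch_box between -0.014 and 0.014 m and y of waffle_plate in the frame of lunch_box between -0.014 and 0.014 m and contact force between waffle_plate and the fingers below 0.1 N), for 0.2 s.
3. the carton stands flat on the seated plate, released (z of tub_packed in the frame of lunch_box between -0.001 and 0.009 m and x of tub_packed in the frame of lunch_box between -0.06 and 0.06 m and y of tub_packed in the frame of lunch_box between -0.048 and 0.048 m and angle between each of tub_packed, tub_loose's own z axis and vertical below 0.1 rad and z of tub_loose in the frame of lunch_box between -0.001 and 0.009 m and x of tub_loose in the frame of lunch_box between -0.06 and 0.06 m and y of tub_loose in the frame of lunch_box between -0.048 and 0.048 m and z of waffle_plate in the frame of lunch_box between 0.048 and 0.056 m and angle between waffle_plate's own z axis and vertical below 0.06 rad and x of waffle_plate in the frame of lunch_box between -0.014 and 0.014 m and y of waffle_plate in the frame of lunch_box between -0.014 and 0.014 m and z of carton in the frame of waffle_plate between 0.002 and 0.01 m and angle between carton's own z axis and vertical below 0.08 rad and x of carton in the frame of lunch_box between -0.085 and 0.085 m and y of carton in the frame of lunch_box between -0.055 and 0.055 m and contact force between carton and the fingers below 0.1 N), for 0.2 s.
At the end, for the whole second after the job is handed in: Both tubs upright on the box floor (5 mm, 0.1 rad); waffle plate level on both ledges (4 mm, 0.06 rad), centred within 14 mm; carton flat on the plate (4 mm, 0.08 rad) between the box walls; box level; all released and at rest (z of tub_packed in the frame of lunch_box between -0.001 and 0.009 m and x of tub_packed in the frame of lunch_box between -0.06 and 0.06 m and y of tub_packed in the frame of lunch_box between -0.048 and 0.048 m and angle between each of tub_packed, tub_loose's own z axis and vertical below 0.1 rad and z of tub_loose in the frame of lunch_box between -0.001 and 0.009 m and x of tub_loose in the frame of lunch_box between -0.06 and 0.06 m and y of tub_loose in the frame of lunch_box between -0.048 and 0.048 m and z of waffle_plate in the frame of lunch_box between 0.048 and 0.056 m and angle between waffle_plate's own z axis and vertical below 0.06 rad and x of waffle_plate in the frame of lunch_box between -0.014 and 0.014 m and y of waffle_plate in the frame of lunch_box between -0.014 and 0.014 m and z of carton in the frame of waffle_plate between 0.002 and 0.01 m and angle between carton's own z axis and vertical below 0.08 rad and x of carton in the frame of lunch_box between -0.085 and 0.085 m and y of carton in the frame of lunch_box between -0.055 and 0.055 m and linear speed of each of lunch_box, tub_packed, tub_loose, waffle_plate, carton below 0.02 m/s and angle between lunch_box's own z axis and vertical below 0.05 rad); the robot touches nothing.
It fails at once if the loose tub is dropped or thrown (moving faster than 0.7 m/s out of the gripper: a fall of about 25 mm) (linear speed of tub_loose above 0.7 m/s and contact force between tub_loose and the fingers below 0.01 N).
It fails at once if the waffle plate is dropped or thrown (moving faster than 0.7 m/s out of the gripper: a fall of about 25 mm) (linear speed of waffle_plate above 0.7 m/s and contact force between waffle_plate and the fingers below 0.01 N).
It fails at once if the carton is dropped or thrown (moving faster than 0.7 m/s out of the gripper: a fall of about 25 mm) (linear speed of carton above 0.7 m/s and contact force between carton and the fingers below 0.01 N).
It fails at once if the jug, the ladle or the tongs are moved by more than 30 mm (distance of any of jug, ladle, tongs from where it was at the start of the episode above 0.03 m).
It fails at once if the lunch box is tipped (angle between lunch_box's own z axis and vertical above 0.2 rad).
It also fails if it takes over 69 s, if anything falls off the work surface, if the arm or the gripper's body presses on something with over 40 N, if the wrist force passes 120 N, or if a joint passes its speed limit or range.

## Robot

A 6-joint arm with a two-finger parallel gripper is mounted at the origin on the work surface. World frame = base frame: x ahead of the robot, y to its left, z up, the work surface at z = 0. Lengths are in m, angles in rad, forces in N, time in s.
With the tool pointing down it reaches from about 0.275 to 1 m from the base axis. Payload 8.4 kg.
Tool frame: the origin (TCP) lies between the finger pads; the fingertips stand 22 mm ahead of it and the grasp point (between the pads) lies 3 mm ahead of it; z points along the fingers, y is the direction in which the jaws open and shut (so a half turn about z gives the same grasp; the last joint's range is limited). The gripper opens to 85 mm and grips with 20 to 120 N. Pads are 22 mm wide; open, the fingers measure 114 mm over their backs; the gripper's body (76 mm by 85 mm) begins 54 mm behind the grasp point. The pads swing forward as they close: fully open they stand 13 mm farther back than shut.
Start: joints at [1.194, 0.353, 1.633, -0, 1.155, -0.002], TCP at [0.229, 0.582, 0.253] pointing down, gripper open.
Joint ranges: [-2.63, 2.63], [-0.92, 2.1], [0.06, 2.66], [-1.3, 4.44], [0, 2.69], [-3.02, 3.02]. Speed limits (rad/s): [2.22, 2.22, 2.79, 3.14, 3.14, 3.14].

## Interface

Orientations are given as a unit quaternion [x, y, z, w].
In Python, from cell import sensors, read_camera, camera_model, hand_in gives the robot as it stands.
- The arm moves only by the tool move_arm, never from a script. Its argument "steps" is a list of rows, each an object of numbers: "claw": the opening, from 0 (shut) to 1 (fully open); "x", "y", "z": the shift along the tool's x, y, z in mm; "turn": the turn about the tool's z in rad. A call has 1 to 10 rows; each row shifts and turns the commanded pose from where the row before left it, along the tool's axes as they then stand; what a row does not reach is not made up. A row lasts 1/12 s, in which the tool goes at most 41.7 mm and 7.16 degrees, less where a joint would pass 70% of its speed; a pose out of reach is approached as far as the arm can. A call is refused whole if a number of a shift passes 41.7 or a number of a turn 0.125, either way. A call with a gripper value outside its range is refused whole. The fingers move at their own pace and stop on an object; "grip_force" is the grip in N (left out, the last holds). Time passes only in rows, so rows that do not move let the fingers close. It gives the time, the measured TCP pose, the force and the opening at its end, in the units of the state.
- sensors.observe(): the state, without advancing time (a new reading comes with each control period).
- read_camera(name): name is "scene" or "top" or "wrist"; returns the picture (384x512x3 uint8, red, green, blue); there is no depth.
- camera_model(name): a dict with "mtx" (3x3 intrinsics, pixels), "R" (3x3) and "t" (3): a world point X has camera coordinates R X + t. Camera axes: x right, y down, z forward; pixel columns grow to the right and rows downward; lengths in m; the calibration is good to about 2 mm. The wrist camera is an equidistant fisheye: a pixel r from the principal point sees the ray r / f radians off the axis. A picture is of the moment at which its call begins: read the wrist's pose just before it. camera_model takes no time and is no camera call; for the wrist camera it gives the pose at the moment of the call.
- hand_in(): hands the job in, once; it reports no verdict.
The state is a dict: "t": time; "joint_positions": joint angles; "dq": joint speeds; "tau": joint torques, N m; "position": TCP position; "tcp_rot": TCP orientation; "force": force on the tool from outside, world axes, zero at the start; "torque": the same for the moment, N m; "finger_gap": opening from 0.0 (shut) to 1.0 (fully open).
Only numpy, scipy, OpenCV 4.12 (cv2) and the standard library are available. Lean on these libraries where they do the work, as an engineer would, in place of code of your own. Each camera call takes 0.05 s, during which the arm holds its last target. There are 200 camera calls.

## Working session

There is one attempt and no reset: what is moved stays moved. The work goes in short steps, Python scripts to look and compute and a tool call to move; the robot and the scene stay as the last step left them, time stands still between calls to the robot, and variables do not carry over. Pictures are saved under pics/ and viewed, about 8 in all and at most 12, crops included, and the job is handed in when it is done.

Besides the shell and the picture viewer there is one more tool, called after "Call:" as name([rows], argument=value, ...), one row to a line, values as JSON. move_arm: Moves the arm, as the interface text tells. Its arguments: {"type":"object","properties":{"steps":{"type":"array","items":{"type":"object","properties":{"claw":{"type":"number"},"x":{"type":"number"},"y":{"type":"number"},"z":{"type":"number"},"turn":{"type":"number"}}}},"grip_force":{"type":"number"}},"required":["steps"]}

```bash
ls; mkdir -p pics; python3 - <<'E'
from cell import *
import cv2,numpy as np
for n in("top","scene"):
    im=read_camera(n); cv2.imwrite(f"pics/{n}0.png",cv2.resize(im[:,:,::-1],(800,600),interpolation=cv2.INTER_CUBIC))
    np.save(f"pics/{n}0.npy",im)
    m=camera_model(n);print(n,np.round(m["mtx"],1).tolist(),np.round(m["R"],3).tolist(),np.round(m["t"],3).tolist())
print(sensors.observe())
E
```

```text
pics
top [[374.3, 0.0, 252.5], [0.0, 374.3, 191.9], [0.0, 0.0, 1.0]] [[-0.015, -1.0, 0.002], [-0.998, 0.015, -0.057], [0.057, -0.003, -0.998]] [0.107, 0.59, 1.191]
scene [[423.6, 0.0, 258.8], [0.0, 423.6, 183.5], [0.0, 0.0, 1.0]] [[-0.757, 0.653, -0.013], [0.544, 0.619, -0.567], [-0.362, -0.436, -0.824]] [0.379, -0.359, 1.513]
{'t': 0.1, 'joint_positions': array([ 1.19360243e+00,  3.53595296e-01,  1.63406194e+00, -7.85672819e-06,
        1.15521730e+00, -2.40128264e-03]), 'dq': array([-0.00098372, -0.00117341, -0.00086379, -0.00146472,  0.00190465,
       -0.00034978]), 'tau': array([-1.25630420e-03, -6.06360126e+01, -3.42820036e+01,  8.34544721e-06,
        4.00143894e-03, -1.93798496e-05]), 'position': array([0.22865251, 0.58123472, 0.25262556]), 'tcp_rot': array([ 1.86299819e-01,  9.82492731e-01, -6.30110823e-04, -1.17391881e-04]), 'force': array([-0.21826379, -0.74084495,  0.40464493]), 'torque': array([-0.02482537, -0.0587044 , -0.0038207 ]), 'finger_gap': 1.0013359401842072}
```

View pics/top0.png

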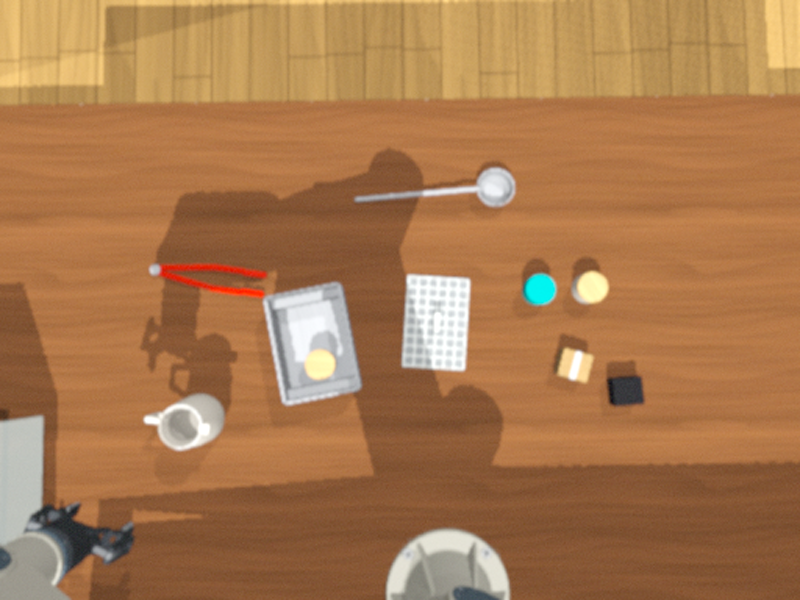

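View pics/scene0.png

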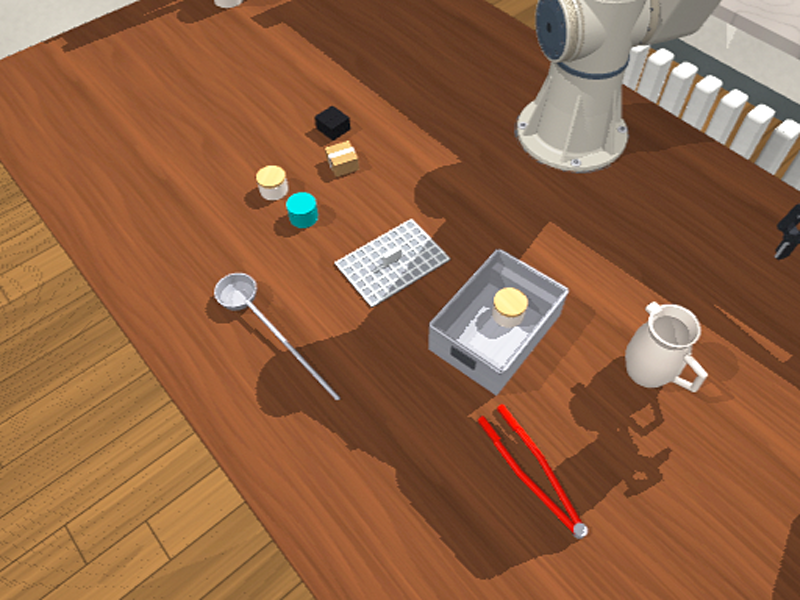

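Top picture (800x600): the box rim corners are about (265,297), (340,284), (360,388) and (287,403), with the packed tub's lid at (320,364). The plate is at (437,322). For the loose tub, the candidates are the white tub with a wooden lid at (591,287) and the turquoise one at (540,289); the white one is meant. For the carton, the candidates are the tan one with a band at (575,365) and the black one at (626,390); the tan one is meant. I'll confirm both in a crop.

```bash
cat > h.py <<'E'
from cell import *
import cv2,numpy as np
from scipy.spatial.transform import Rotation as Ro
def px2w(n,uv,z,s=1.5625,m=None):
    "pixel (in picture enlarged s times) -> world point at height z"
    m=m or camera_model(n);K=m["mtx"];R=m["R"];t=m["t"]
    p=(np.array(uv,float)+.5)/s-.5
    d=np.array([(p[0]-K[0,2])/K[0,0],(p[1]-K[1,2])/K[1,1]])
    if n=="wrist":
        r=np.hypot(*d);v=np.r_[d/max(r,1e-9)*np.sin(r),np.cos(r)]
    else: v=np.r_[d,1]
    c=-R.T@t;v=R.T@v
    return c+v*(z-c[2])/v[2]
def tool():
    o=sensors.observe();R=Ro.from_quat(o["tcp_rot"]).as_matrix()
    return o,R
def go(p,yaw=None):
    "shift in tool axes (mm) and turn to reach tcp p, with jaw axis (tool y) at world angle yaw mod pi"
    o,R=tool();d=R.T@(np.array(p)-o["position"])*1e3
    tr=None
    if yaw is not None:
        a=np.arctan2(R[1,1],R[0,1]);tr=-((yaw-a+np.pi/2)%np.pi-np.pi/2)
    print("t",round(o["t"],2),"tcp",np.round(o["position"],4),"shift",np.round(d,1),"turn",tr,"j6",o["joint_positions"][5],"yaw y",np.arctan2(R[1,1],R[0,1]))
E
python3 - <<'E'
from h import *
P=lambda u,z:np.round(px2w("top",u,z)[:2],4)
c=np.array([P(u,.084) for u in[(265,297),(340,284),(360,388),(287,403)]]);print("box",c.tolist(),c.mean(0),[np.linalg.norm(c[i]-c[i-1]).round(3) for i in range(4)])
d=(c[0]+c[1]-c[2]-c[3]);print(np.arctan2(d[1],d[0]))
print("packed",P((320,364),.049))
c=np.array([P(u,.006) for u in[(406,275),(470,279),(465,370),(402,366)]]);print("plate",c.tolist(),c.mean(0));d=(c[0]+c[1]-c[2]-c[3]);print(np.arctan2(d[1],d[0]))
print("tub",P((593,286),.045),"carton",P((576,363),.036),"black",P((626,388),.036),"turq",P((540,288),.045))
print("jug",P((190,425),.1),"tongs",P((265,295),0))
im=np.load("pics/top0.npy");cv2.imwrite("pics/c.png",cv2.resize(im[155:275,250:420,::-1],(765,540),interpolation=cv2.INTER_CUBIC))
go([.45,-.2,.2],0)
E
```

```text
box [[0.5977, 0.3509], [0.6209, 0.2045], [0.4186, 0.1678], [0.392, 0.309]] [0.5073  0.25805] [np.float64(0.21), np.float64(0.148), np.float64(0.206), np.float64(0.144)]
0.19031553088494566
packed [0.4643 0.2492]
plate [[0.6445, 0.0735], [0.6341, -0.06], [0.4452, -0.0454], [0.4554, 0.0849]] [0.5448  0.01325]
-0.06867490223203995
tub [ 0.6126 -0.3032] carton [ 0.4577 -0.2665] black [ 0.406  -0.3657] turq [ 0.6101 -0.1959]
jug [0.3553 0.4903] tongs [0.6074 0.3694]
t 0.1 tcp [0.2287 0.5812 0.2526] shift [-492.  -645.9   53.5] turn 1.19600689102446 j6 -0.002401282643204505 yaw y 1.19600689102446
```

View pics/c.png

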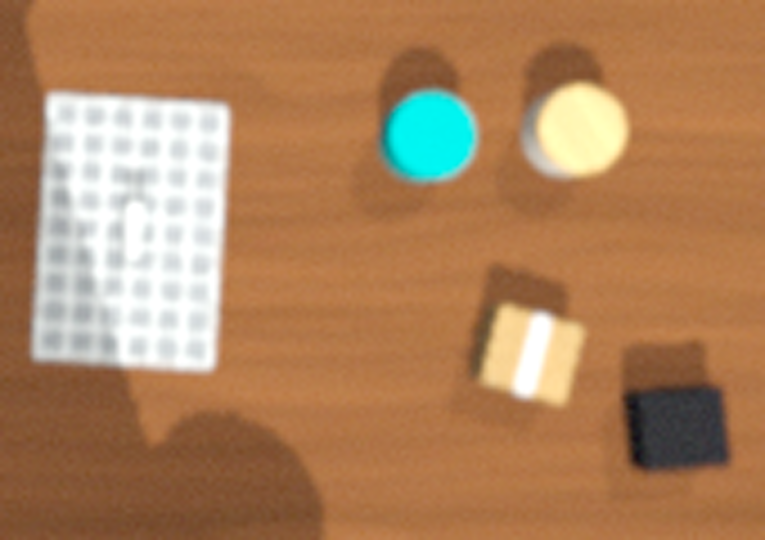

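The crop confirms the targets: white tub with wooden lid at crop (582,130), banded tan carton at (530,355). The turquoise and black ones are the decoys. Next I go above the loose tub.

Call:
move_arm([
  {"x": -28,"y": -28,"claw": 1},
  {"x": -28,"y": -28},
  {"x": -28,"y": -28},
  {"x": -28,"y": -28},
  {"x": -28,"y": -28},
  {"x": -28,"y": -28},
  {"x": -28,"y": -28},
  {"x": -28,"y": -28},
  {"x": -28,"y": -28},
  {"x": -28,"y": -28},
])

```text
$.steps[0]: bad value
```

Call:
move_arm([
  {"x": -28,"y": -28},
  {"x": -28,"y": -28},
  {"x": -28,"y": -28},
  {"x": -28,"y": -28},
  {"x": -28,"y": -28},
  {"x": -28,"y": -28},
  {"x": -28,"y": -28},
  {"x": -28,"y": -28},
  {"x": -28,"y": -28},
  {"x": -28,"y": -28},
])

```text
$.steps[0]: bad value
```

Call:
move_arm([
  {"x": -28,"y": -28},
  {"x": -28,"y": -28},
  {"x": -20,"y": -20},
  {"x": -10,"y": -10},
  {"x": 0,"y": 0},
])

```text
$.steps[0]: bad value
```

Call:
move_arm([
  {"turn": 0.12,"z": 7},
  {"turn": 0.12,"z": 7},
  {"turn": 0.12,"z": 7},
  {"turn": 0.12,"z": 7},
  {"turn": 0.12,"z": 7},
  {"turn": 0.12,"z": 7},
  {"turn": 0.12,"z": 7},
  {"turn": 0.12,"z": 7},
  {"turn": 0.12,"z": 7},
  {"turn": 0.116,"z": 7},
])

```text
$.steps[0]: bad value
```

Call:
move_arm([
  {"x": -28,"y": -28,"z": 0,"turn": 0,"claw": 1},
  {"x": -28,"y": -28,"z": 0,"turn": 0,"claw": 1},
  {"x": -28,"y": -28,"z": 0,"turn": 0,"claw": 1},
  {"x": -28,"y": -28,"z": 0,"turn": 0,"claw": 1},
  {"x": -28,"y": -28,"z": 0,"turn": 0,"claw": 1},
  {"x": -28,"y": -28,"z": 0,"turn": 0,"claw": 1},
  {"x": -28,"y": -28,"z": 0,"turn": 0,"claw": 1},
  {"x": -28,"y": -28,"z": 0,"turn": 0,"claw": 1},
  {"x": -28,"y": -28,"z": 0,"turn": 0,"claw": 1},
  {"x": -28,"y": -28,"z": 0,"turn": 0,"claw": 1},
])

```text
t: 0.93
position: [0.387, 0.2167, 0.2532]
tcp_rot: [0.186, 0.983, -0.0, 0.0]
force: [1.9, 0.5, -0.4]
finger_gap: 0.997
```

Call:
move_arm([
  {"x": -28,"y": -28,"z": 0,"turn": 0,"claw": 1},
  {"x": -28,"y": -28,"z": 0,"turn": 0,"claw": 1},
  {"x": -28,"y": -28,"z": 0,"turn": 0,"claw": 1},
  {"x": -28,"y": -28,"z": 0,"turn": 0,"claw": 1},
  {"x": -28,"y": -28,"z": 0,"turn": 0,"claw": 1},
  {"x": -28,"y": -28,"z": 0,"turn": 0,"claw": 1},
  {"x": -28,"y": -28,"z": 0,"turn": 0,"claw": 1},
  {"x": -28,"y": -28,"z": 0,"turn": 0,"claw": 1},
  {"x": -28,"y": -28,"z": 0,"turn": 0,"claw": 1},
  {"x": -28,"y": -28,"z": 0,"turn": 0,"claw": 1},
])

```text
t: 1.77
position: [0.5451, -0.1466, 0.253]
tcp_rot: [0.186, 0.982, 0.0, -0.0]
force: [0.0, 1.0, 0.7]
finger_gap: 1.001
```

Call:
move_arm([
  {"x": -28,"y": -28,"z": 0,"turn": 0,"claw": 1},
  {"x": -28,"y": -28,"z": 0,"turn": 0,"claw": 1},
  {"x": -28,"y": -28,"z": 0,"turn": 0,"claw": 1},
  {"x": -24,"y": -24,"z": 0,"turn": 0,"claw": 1},
  {"x": -12,"y": -12,"z": 0,"turn": 0,"claw": 1},
])

```text
t: 2.18
position: [0.6134, -0.3039, 0.2525]
tcp_rot: [0.187, 0.982, -0.0, 0.0]
force: [-0.6, 0.0, 0.2]
finger_gap: 1.002
```

Call:
move_arm([
  {"x": 0,"y": 0,"z": 7,"turn": 0.12,"claw": 1},
  {"x": 0,"y": 0,"z": 7,"turn": 0.12,"claw": 1},
  {"x": 0,"y": 0,"z": 7,"turn": 0.12,"claw": 1},
  {"x": 0,"y": 0,"z": 7,"turn": 0.12,"claw": 1},
  {"x": 0,"y": 0,"z": 7,"turn": 0.12,"claw": 1},
  {"x": 0,"y": 0,"z": 7,"turn": 0.12,"claw": 1},
  {"x": 0,"y": 0,"z": 7,"turn": 0.12,"claw": 1},
  {"x": 0,"y": 0,"z": 7,"turn": 0.12,"claw": 1},
  {"x": 0,"y": 0,"z": 7,"turn": 0.12,"claw": 1},
  {"x": 0,"y": 0,"z": 7,"turn": 0.116,"claw": 1},
])

```text
t: 3.02
position: [0.6124, -0.3, 0.1824]
tcp_rot: [0.709, 0.705, -0.0, -0.0]
force: [0.4, 0.8, -0.4]
finger_gap: 1.002
```

```bash
cat >> h.py <<'E'
def look(name):
    m=camera_model("wrist");im=read_camera("wrist")
    np.savez(f"pics/{name}.npz",im=im,**m)
    cv2.imwrite(f"pics/{name}.png",cv2.resize(im[:,:,::-1],(800,600),interpolation=cv2.INTER_CUBIC))
def wm(name):
    z=np.load(f"pics/{name}.npz");return {k:z[k] for k in("mtx","R","t")}
def w2px(m,X,s=1.5625):
    c=m["R"]@np.array(X)+m["t"];r=np.hypot(c[0],c[1]);th=np.arctan2(r,c[2])
    p=m["mtx"][:2,:2]@(c[:2]/max(r,1e-9)*th)+m["mtx"][:2,2]
    return ((p+.5)*s-.5).round(1)
E
python3 -c "
from h import *
look('w1');go([.6126,-.3032,.2],0)
m=wm('w1');print(m,-m['R'].T@m['t'],w2px(m,[.6126,-.3032,.045]))"
```

```text
t 3.07 tcp [ 0.6117 -0.2996  0.1809] shift [ -3.5   0.9 -19.1] turn -0.014145631823867522 j6 -0.4435542284087845 yaw y -0.014145631823867483
{'mtx': array([[297.31863964,   0.        , 258.81528411],
       [  0.        , 297.31863964, 197.64499867],
       [  0.        ,   0.        ,   1.        ]]), 'R': array([[ 9.99982396e-01, -5.93235408e-03, -1.17853659e-04],
       [-5.60071135e-03, -9.50265479e-01,  3.11390672e-01],
       [-1.95927199e-03, -3.11384531e-01, -9.50281977e-01]]), 't': array([-0.61467278, -0.29983506,  0.22060871])} [ 0.6134149  -0.21987522  0.30293388] [404.2 307.2]
```

View pics/w1.png

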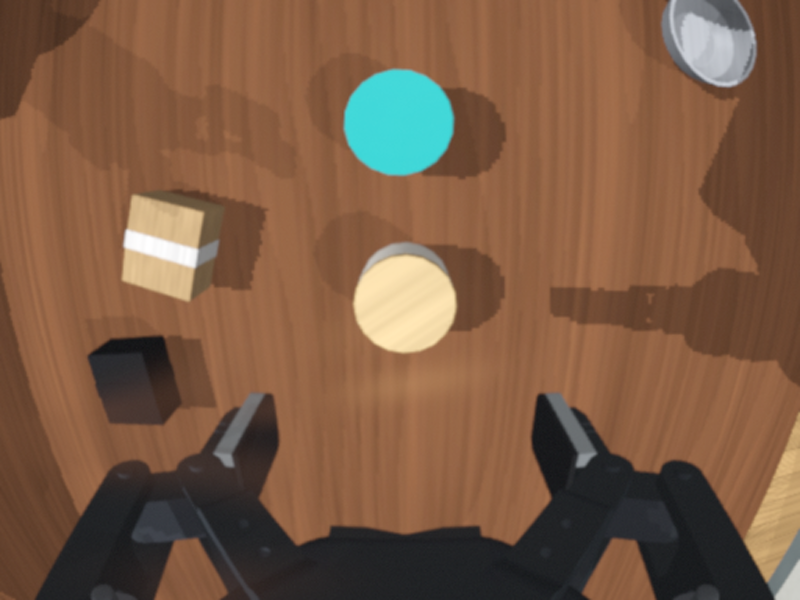

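The white lid is at (405,303), against a predicted (404,307), so the top-camera estimate holds. The carton's top face has corners at about (133,195), (207,211), (191,300) and (122,283).

```bash
python3 -c "
from h import *
m=wm('w1');p=px2w('wrist',(405.5,303.5),.045,m=m);print('tub',p)
c=np.array([px2w('wrist',u,.036,m=m) for u in[(133,195),(207,211),(191,300),(122,283)]]);print('carton',c.mean(0),[np.linalg.norm(c[i]-c[i-1]).round(3) for i in range(4)])
d=c[0]+c[3]-c[1]-c[2];print('axis (~y?)',np.arctan2(d[1],d[0]));d=c[0]+c[1]-c[2]-c[3];print('axis2',np.arctan2(d[1],d[0]))
go([p[0],p[1],.037],0)"
```

```text
tub [ 0.6133806  -0.30096615  0.045     ]
carton [ 0.45690561 -0.26523674  0.036     ] [np.float64(0.061), np.float64(0.056), np.float64(0.059), np.float64(0.055)]
axis (~y?) 2.893250816466078
axis2 1.2659423590623196
t 3.07 tcp [ 0.6117 -0.2996  0.1809] shift [ -1.5   2.1 143.9] turn -0.014145631823867522 j6 -0.4435542284087845 yaw y -0.014145631823867483
```

Call:
move_arm([
  {"x": -1,"y": 1,"z": 20,"turn": 0,"claw": 1},
  {"x": -0.5,"y": 1,"z": 28,"turn": 0,"claw": 1},
  {"x": 0,"y": 0,"z": 28,"turn": 0,"claw": 1},
  {"x": 0,"y": 0,"z": 28,"turn": 0,"claw": 1},
  {"x": 0,"y": 0,"z": 22,"turn": 0,"claw": 1},
  {"x": 0,"y": 0,"z": 12,"turn": 0,"claw": 1},
  {"x": 0,"y": 0,"z": 6,"turn": 0,"claw": 1},
  {"x": 0,"y": 0,"z": 0,"turn": 0,"claw": 1},
], grip_force=40)

```text
t: 3.73
position: [0.6141, -0.3014, 0.0382]
tcp_rot: [0.707, 0.708, -0.0, -0.001]
force: [0.1, 0.7, 0.4]
finger_gap: 0.999
```

Call:
move_arm([
  {"x": 0,"y": 0,"z": 0,"turn": 0,"claw": 0.5},
  {"x": 0,"y": 0,"z": 0,"turn": 0,"claw": 0.5},
  {"x": 0,"y": 0,"z": 0,"turn": 0,"claw": 0.5},
  {"x": 0,"y": 0,"z": 0,"turn": 0,"claw": 0.5},
  {"x": 0,"y": 0,"z": 0,"turn": 0,"claw": 0.5},
  {"x": 0,"y": 0,"z": 0,"turn": 0,"claw": 0.5},
])

```text
t: 4.23
position: [0.6155, -0.3021, 0.0412]
tcp_rot: [0.707, 0.707, 0.0, 0.001]
force: [-0.8, -0.2, 6.0]
finger_gap: 0.687
```

Call:
move_arm([
  {"x": 0,"y": 0,"z": -8,"turn": 0,"claw": 0.5},
  {"x": 0,"y": 0,"z": -12,"turn": 0.05,"claw": 0.5},
  {"x": 0,"y": 0,"z": -15,"turn": 0.1,"claw": 0.5},
  {"x": 0,"y": 0,"z": -15,"turn": 0.12,"claw": 0.5},
  {"x": 0,"y": 0,"z": -15,"turn": 0.12,"claw": 0.5},
  {"x": 0,"y": 0,"z": -15,"turn": 0.12,"claw": 0.5},
  {"x": 0,"y": 0,"z": -15,"turn": 0.12,"claw": 0.5},
  {"x": 0,"y": 0,"z": -15,"turn": 0.12,"claw": 0.5},
  {"x": 0,"y": 0,"z": -15,"turn": 0.12,"claw": 0.5},
  {"x": 0,"y": 0,"z": -15,"turn": 0.12,"claw": 0.5},
])

```text
t: 5.07
position: [0.6146, -0.3015, 0.1809]
tcp_rot: [0.959, 0.284, 0.0, 0.0]
force: [0.5, 0.1, -2.3]
finger_gap: 0.69
```

Call:
move_arm([
  {"x": 0,"y": 0,"z": 0,"turn": 0.12,"claw": 0.5},
  {"x": 0,"y": 0,"z": 0,"turn": 0.12,"claw": 0.5},
  {"x": 0,"y": 0,"z": 0,"turn": 0.1,"claw": 0.5},
  {"x": 0,"y": 0,"z": 0,"turn": 0.05,"claw": 0.5},
])

```text
t: 5.4
position: [0.6146, -0.3016, 0.1803]
tcp_rot: [0.996, 0.092, 0.0, 0.0]
force: [0.2, 0.7, -2.5]
finger_gap: 0.69
```

```bash
cat >> h.py <<'E'
BC=np.array([.5073,.258]);BY=.190
def b2w(x,y): return BC+[x*np.cos(BY)-y*np.sin(BY),x*np.sin(BY)+y*np.cos(BY)]
E
python3 -c "
from h import *
p=b2w(.046,0);print(p);go([p[0],p[1],.18],BY+np.pi/2)"
```

```text
[0.55247219 0.26668751]
t 5.4 tcp [ 0.6146 -0.3016  0.1803] shift [  43.5 -570.     0. ] turn -0.004792200773040989 j6 0.9271978507426727 yaw y -1.385588527567938
```

Call:
move_arm([
  {"x": 3,"y": -20,"z": 0,"turn": 0,"claw": 0.5},
  {"x": 3,"y": -36,"z": 0,"turn": 0,"claw": 0.5},
  {"x": 3,"y": -36,"z": 0,"turn": 0,"claw": 0.5},
  {"x": 3,"y": -36,"z": 0,"turn": 0,"claw": 0.5},
  {"x": 3,"y": -36,"z": 0,"turn": 0,"claw": 0.5},
  {"x": 3,"y": -36,"z": 0,"turn": 0,"claw": 0.5},
  {"x": 3,"y": -36,"z": 0,"turn": 0,"claw": 0.5},
  {"x": 3,"y": -36,"z": 0,"turn": 0,"claw": 0.5},
  {"x": 3,"y": -36,"z": 0,"turn": 0,"claw": 0.5},
  {"x": 3,"y": -36,"z": 0,"turn": 0,"claw": 0.5},
])

```text
t: 6.23
position: [0.5785, 0.0435, 0.1803]
tcp_rot: [0.995, 0.095, 0.001, -0.0]
force: [0.4, 1.0, -1.8]
finger_gap: 0.687
```

Call:
move_arm([
  {"x": 3,"y": -36,"z": 0,"turn": 0,"claw": 0.5},
  {"x": 3,"y": -36,"z": 0,"turn": 0,"claw": 0.5},
  {"x": 3,"y": -36,"z": 0,"turn": 0,"claw": 0.5},
  {"x": 3,"y": -36,"z": 0,"turn": 0,"claw": 0.5},
  {"x": 1.5,"y": -36,"z": 0,"turn": -0.005,"claw": 0.5},
  {"x": 0,"y": -28,"z": 0,"turn": 0,"claw": 0.5},
  {"x": 0,"y": -18,"z": 0,"turn": 0,"claw": 0.5},
  {"x": 0,"y": 0,"z": 0,"turn": 0,"claw": 0.5},
  {"x": 0,"y": 0,"z": 0,"turn": 0,"claw": 0.5},
])

```text
t: 6.98
position: [0.5487, 0.2671, 0.1799]
tcp_rot: [0.995, 0.099, 0.0, -0.0]
force: [-0.5, -1.0, -2.7]
finger_gap: 0.684
```

```bash
python3 -c "
from h import *
look('w2');m=wm('w2')
for q in [(.104,.074),(.104,-.074),(-.104,-.074),(-.104,.074)]: print(w2px(m,[*b2w(*q),.084]))
p=b2w(.046,0);go([p[0],p[1],.18],BY+np.pi/2)"
```

```text
[253.9 205.3]
[561.5 208. ]
[516.5 534.6]
[292.3 533.4]
t 7.03 tcp [0.5489 0.2661 0.1798] shift [ 3.6  0.1 -0.2] turn 0.006860992388564746 j6 1.8233094333886433 yaw y -1.3739353344063319
```

View pics/w2.png

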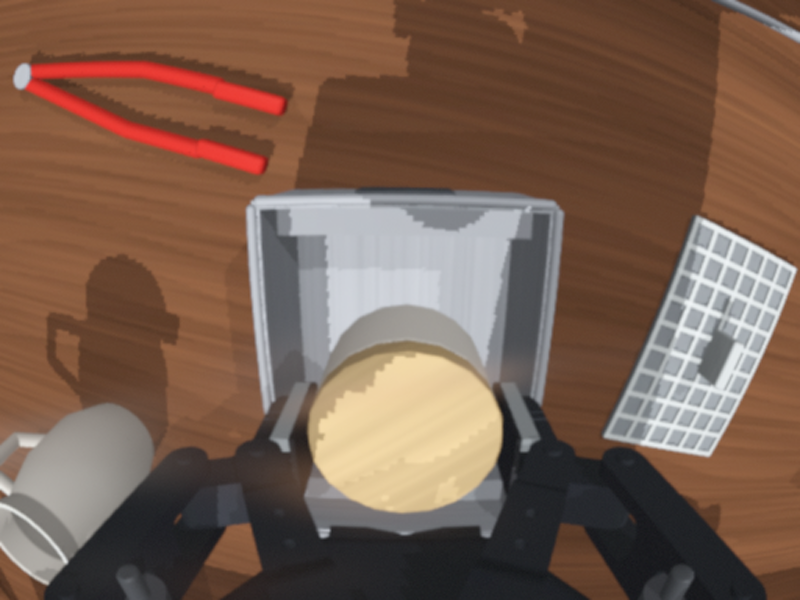

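The far rim corners show at (249,203) and (562,206), against predicted (254,205) and (561,208), so the box pose is good to about 1–2 mm. Lowering now.

Call:
move_arm([
  {"x": 2,"y": 0,"z": 10,"turn": 0.006,"claw": 0.5},
  {"x": 2,"y": 0,"z": 20,"turn": 0,"claw": 0.5},
  {"x": 0,"y": 0,"z": 25,"turn": 0,"claw": 0.5},
  {"x": 0,"y": 0,"z": 25,"turn": 0,"claw": 0.5},
  {"x": 0,"y": 0,"z": 22,"turn": 0,"claw": 0.5},
  {"x": 0,"y": 0,"z": 12,"turn": 0,"claw": 0.5},
  {"x": 0,"y": 0,"z": 8,"turn": 0,"claw": 0.5},
  {"x": 0,"y": 0,"z": 5,"turn": 0,"claw": 0.5},
  {"x": 0,"y": 0,"z": 3,"turn": 0,"claw": 0.5},
  {"x": 0,"y": 0,"z": 0,"turn": 0,"claw": 0.5},
])

```text
t: 7.87
position: [0.5533, 0.2669, 0.0495]
tcp_rot: [0.996, 0.095, 0.0, -0.0]
force: [-0.6, -0.2, -1.1]
finger_gap: 0.689
```

Call:
move_arm([
  {"x": 0,"y": 0,"z": 2,"turn": 0,"claw": 0.5},
  {"x": 0,"y": 0,"z": 1.5,"turn": 0,"claw": 0.5},
  {"x": 0,"y": 0,"z": 0,"turn": 0,"claw": 0.5},
])

```text
t: 8.12
position: [0.5532, 0.2672, 0.0462]
tcp_rot: [0.995, 0.095, 0.0, -0.0]
force: [-0.8, 0.5, -2.6]
finger_gap: 0.686
```

Call:
move_arm([
  {"x": 0,"y": 0,"z": 1,"turn": 0,"claw": 0.5},
  {"x": 0,"y": 0,"z": 0.5,"turn": 0,"claw": 0.5},
  {"x": 0,"y": 0,"z": 0,"turn": 0,"claw": 0.5},
])

```text
t: 8.37
position: [0.5533, 0.2672, 0.0452]
tcp_rot: [0.995, 0.095, 0.0, -0.0]
force: [-1.6, -0.3, 5.7]
finger_gap: 0.688
```

Call:
move_arm([
  {"x": 0,"y": 0,"z": 0.7,"turn": 0,"claw": 0.5},
  {"x": 0,"y": 0,"z": 0,"turn": 0,"claw": 0.5},
])

```text
t: 8.53
position: [0.5534, 0.2673, 0.0452]
tcp_rot: [0.995, 0.095, 0.0, -0.0]
force: [-3.6, -1.7, 12.1]
finger_gap: 0.69
```

Contact with the floor. I open partly, rise and head to the plate.

Call:
move_arm([
  {"x": 0,"y": 0,"z": -1,"turn": 0,"claw": 0.88},
  {"x": 0,"y": 0,"z": 0,"turn": 0,"claw": 0.88},
  {"x": 0,"y": 0,"z": 0,"turn": 0,"claw": 0.88},
  {"x": 0,"y": 0,"z": 0,"turn": 0,"claw": 0.88},
  {"x": 0,"y": 0,"z": -3,"turn": 0,"claw": 0.88},
  {"x": 0,"y": 0,"z": -10,"turn": 0,"claw": 0.88},
  {"x": 0,"y": 0,"z": -25,"turn": 0,"claw": 0.88},
  {"x": 0,"y": 0,"z": -30,"turn": 0,"claw": 0.88},
  {"x": 0,"y": 0,"z": -35,"turn": 0,"claw": 0.88},
  {"x": 0,"y": 0,"z": -35,"turn": 0,"claw": 0.88},
])

```text
t: 9.37
position: [0.5524, 0.2662, 0.1841]
tcp_rot: [0.996, 0.095, -0.001, 0.001]
force: [1.0, 0.4, 0.1]
finger_gap: 0.881
```

```bash
python3 -c "
from h import *
go([.535,.013,.16],np.pi/2-.069)
look('w3')"
```

```text
t 9.37 tcp [0.5524 0.2662 0.1841] shift [-64.8 245.4  24.4] turn 0.25870170980858287 j6 1.8284252067714695 yaw y -1.3810946169863136
```

View pics/w3.png

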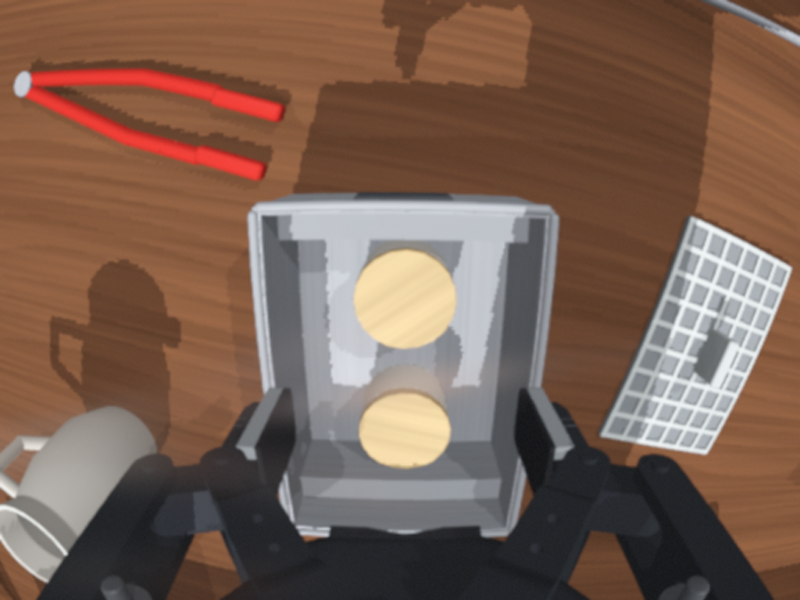

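The box shows the loose lid at (405,299) and the packed lid at (405,429), both upright in the bottom with the rim undisturbed. On to the plate.

Call:
move_arm([
  {"x": -6,"y": 20,"z": 0,"turn": 0,"claw": 0.88},
  {"x": -8,"y": 36,"z": 0,"turn": 0,"claw": 0.88},
  {"x": -8,"y": 36,"z": 0,"turn": 0,"claw": 0.88},
  {"x": -8,"y": 36,"z": 0,"turn": 0,"claw": 0.88},
  {"x": -8,"y": 36,"z": 0,"turn": 0,"claw": 0.88},
  {"x": -8,"y": 36,"z": 0,"turn": 0,"claw": 0.8},
  {"x": -8,"y": 32,"z": 10,"turn": 0,"claw": 0.7},
  {"x": -1,"y": 15,"z": 15,"turn": 0.06,"claw": 0.6},
  {"x": 0,"y": 0,"z": 15,"turn": 0.1,"claw": 0.6},
  {"x": 0,"y": 0,"z": 5,"turn": 0.1,"claw": 0.6},
])

```text
t: 10.25
position: [0.5443, 0.0123, 0.1362]
tcp_rot: [0.999, -0.039, -0.001, 0.0]
force: [-0.3, -0.0, 0.7]
finger_gap: 0.602
```

```bash
python3 -c "
from h import *
look('w4')
go([.5448,.013,.16],np.pi/2-.069)
m=wm('w4')
for q in [(.094,.064),(.094,-.064),(-.094,-.064),(-.094,.064)]:
  c,s=np.cos(-.069),np.sin(-.069);print(w2px(m,[.5448+c*q[0]-s*q[1],.013+s*q[0]+c*q[1],.006]))
c=np.array([px2w('wrist',u,.084,m=wm('w3'))[:2] for u in[(249,208),(558,209),(517,531),(290,531)]]);print('box',c.round(4).tolist(),c.mean(0),[np.linalg.norm(c[i]-c[i-1]).round(3) for i in range(4)])
d=(c[0]-c[1]);print(np.arctan2(d[1],d[0])-np.pi/2)
print([px2w('wrist',u,.049,m=wm('w3'))[:2] for u in[(405,299),(405,429)]])
"
```

```text
t 10.3 tcp [0.5441 0.0128 0.1359] shift [  0.6  -0.2 -24.1] turn -0.01460692266466257 j6 1.6758591969451553 yaw y -1.6544032494595593
[283.4 140.6]
[520.8 138.4]
[502.2 440.9]
[307.5 442.3]
box [[0.5973, 0.3526], [0.6253, 0.2036], [0.4208, 0.1642], [0.3921, 0.3137]] [0.50890082 0.25851719] [np.float64(0.209), np.float64(0.152), np.float64(0.208), np.float64(0.152)]
0.1860093690288045
[array([0.55515576, 0.26647016]), array([0.46880065, 0.24985782])]
```

View pics/w4.png

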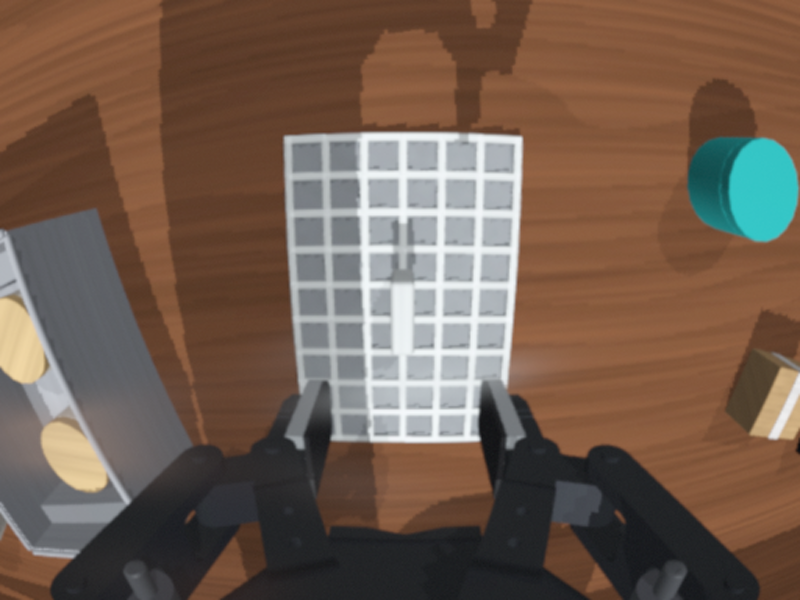

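The plate corners are at (285,137), (522,137), (508,441) and (300,441). The tab's top runs from (402,270) to (402,353), centred and aligned with the jaws.

```bash
python3 -c "
from h import *
m=wm('w4')
a=px2w('wrist',(402,271),.036,m=m);b=px2w('wrist',(402,353),.036,m=m);print(a,b)
p=(a+b)/2;go([p[0],p[1],.033],np.arctan2(*(a-b)[1::-1])+np.pi/2)
c=np.array([px2w('wrist',u,.006,m=m)[:2] for u in[(285,136),(522,136),(508,441),(300,441)]]);print(c,c.mean(0))"
```

```text
[0.57193769 0.01154184 0.036     ] [0.52859224 0.01497242 0.036     ]
t 10.3 tcp [0.5441 0.0128 0.1359] shift [  6.4  -1.  102.9] turn -0.004626589144198334 j6 1.6758591969451553 yaw y -1.6544032494595593
[[ 0.6453695   0.06920825]
 [ 0.63545373 -0.05807737]
 [ 0.44605574 -0.04827925]
 [ 0.4566376   0.08823992]] [0.54587914 0.01277289]
```

Call:
move_arm([
  {"x": 2,"y": -1,"z": 10,"turn": 0,"claw": 0.6},
  {"x": 2,"y": 0,"z": 20,"turn": 0,"claw": 0.6},
  {"x": 0,"y": 0,"z": 25,"turn": 0,"claw": 0.6},
  {"x": 0,"y": 0,"z": 22,"turn": 0,"claw": 0.6},
  {"x": 0,"y": 0,"z": 14,"turn": 0,"claw": 0.6},
  {"x": 0,"y": 0,"z": 8,"turn": 0,"claw": 0.6},
  {"x": 0,"y": 0,"z": 4,"turn": 0,"claw": 0.6},
  {"x": 0,"y": 0,"z": 0,"turn": 0,"claw": 0.6},
], grip_force=80)

```text
t: 10.97
position: [0.5496, 0.0149, 0.0342]
tcp_rot: [0.999, -0.034, -0.0, 0.0]
force: [-1.0, -0.3, 0.4]
finger_gap: 0.601
```

Call:
move_arm([
  {"x": 0,"y": 0,"z": 0,"turn": 0,"claw": 0.3},
  {"x": 0,"y": 0,"z": 0,"turn": 0,"claw": 0.2},
  {"x": 0,"y": 0,"z": 0,"turn": 0,"claw": 0.1},
  {"x": 0,"y": 0,"z": 0,"turn": 0,"claw": 0},
  {"x": 0,"y": 0,"z": 0,"turn": 0,"claw": 0},
  {"x": 0,"y": 0,"z": 0,"turn": 0,"claw": 0},
  {"x": 0,"y": 0,"z": 0,"turn": 0,"claw": 0},
  {"x": 0,"y": 0,"z": 0,"turn": 0,"claw": 0},
])

```text
t: 11.63
position: [0.5504, 0.0148, 0.0358]
tcp_rot: [0.999, -0.035, 0.001, -0.0]
force: [-1.5, 0.6, 6.5]
finger_gap: 0.118
```

Call:
move_arm([
  {"x": 0,"y": 0,"z": -4,"turn": 0,"claw": 0},
  {"x": 0,"y": 0,"z": -8,"turn": 0,"claw": 0},
  {"x": 0,"y": 0,"z": -14,"turn": 0,"claw": 0},
  {"x": 0,"y": 0,"z": -18,"turn": 0,"claw": 0},
  {"x": 0,"y": 0,"z": -20,"turn": 0,"claw": 0},
  {"x": 0,"y": 0,"z": -20,"turn": 0,"claw": 0},
  {"x": 0,"y": 0,"z": -18,"turn": 0,"claw": 0},
  {"x": 0,"y": 0,"z": -12,"turn": 0,"claw": 0},
  {"x": 0,"y": 0,"z": -6,"turn": 0,"claw": 0},
  {"x": 0,"y": 0,"z": 0,"turn": 0,"claw": 0},
])

```text
t: 12.47
position: [0.5503, 0.0148, 0.156]
tcp_rot: [0.999, -0.035, 0.001, -0.0]
force: [0.3, 0.3, -4.0]
finger_gap: 0.122
```

```bash
sed -i 's/^BC=.*/BC=np.array([.5083,.2583]);BY=.188/' h.py; python3 -c "
from h import *
go([*BC,.15],BY+np.pi/2)
look('w5')
m=wm('w5');o,R=tool();print(o['force'],o['torque'])
for dx in(.094,-.094):
  for dy in (.064,-.064): print(w2px(m,o['position']+R@[dx,dy,.028]))"
```

```text
t 12.47 tcp [0.5503 0.0148 0.156 ] shift [ -58.9 -240.     5.9] turn -0.2581111882584217 j6 1.6650943932094646 yaw y -1.640907515053318
[-0.23112154  0.60236998 -3.11784127] [-0.01226399 -0.03699601 -0.03900883]
[597.4 132.7]
[213.5 132.5]
[537.6 557.1]
[272.8 557.2]
```

View pics/w5.png

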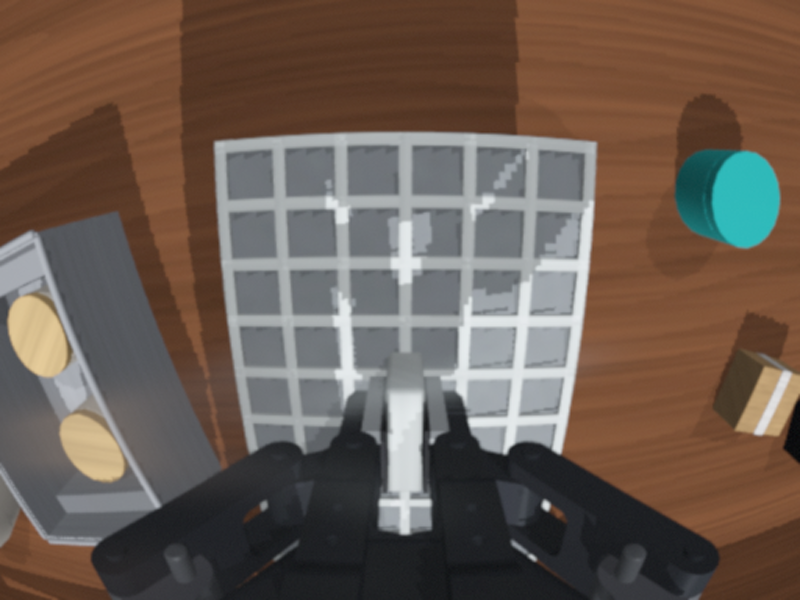

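The plate is held level: far corners at (215,140) and (597,142), which puts its centre about 3.5 mm behind the TCP. I allow for that.

Call:
move_arm([
  {"x": 0,"y": 0,"z": 0,"turn": -0.05,"claw": 0},
  {"x": 0,"y": 0,"z": 0,"turn": -0.08,"claw": 0},
  {"x": 0,"y": 0,"z": 0,"turn": -0.08,"claw": 0},
  {"x": 0,"y": 0,"z": 0,"turn": -0.048,"claw": 0},
  {"x": 1,"y": -15,"z": 0,"turn": 0,"claw": 0},
  {"x": 1,"y": -25,"z": 0,"turn": 0,"claw": 0},
  {"x": 1,"y": -32,"z": 0,"turn": 0,"claw": 0},
  {"x": 1,"y": -36,"z": 0,"turn": 0,"claw": 0},
  {"x": 1,"y": -36,"z": 0,"turn": 0,"claw": 0},
  {"x": 1,"y": -36,"z": 0,"turn": 0,"claw": 0},
])

```text
t: 13.35
position: [0.5206, 0.1939, 0.1531]
tcp_rot: [0.996, 0.094, -0.001, 0.0]
force: [0.3, 0.7, -3.3]
finger_gap: 0.123
```

Call:
move_arm([
  {"x": 1,"y": -30,"z": 0,"turn": 0,"claw": 0},
  {"x": 1,"y": -22,"z": 0,"turn": 0,"claw": 0},
  {"x": 0,"y": -11,"z": 0,"turn": 0,"claw": 0},
  {"x": 0,"y": -4,"z": 0,"turn": 0,"claw": 0},
  {"x": 0,"y": 0,"z": 0,"turn": 0,"claw": 0},
  {"x": 0,"y": 0,"z": 0,"turn": 0,"claw": 0},
])

```text
t: 13.85
position: [0.5111, 0.2579, 0.1539]
tcp_rot: [0.996, 0.094, -0.001, 0.0]
force: [-0.3, -0.3, -2.8]
finger_gap: 0.119
```

```bash
python3 -c "
from h import *
p=b2w(.0035,0);go([*p,.12],BY+np.pi/2)
look('w6')
m=wm('w6');o,R=tool()
for q in [(.104,.074),(.104,-.074)]: print(w2px(m,[*b2w(*q),.084]))
print(w2px(m,o['position']+R@[.0905,.064,.028]),w2px(m,o['position']+R@[.0905,-.064,.028]))"
```

```text
t 13.85 tcp [0.5111 0.2579 0.1539] shift [ 0.8 -0.9 33.9] turn -0.00027791382068098613 j6 1.8483114085453114 yaw y -1.3830742406155774
[226.1 120.8]
[579.  120.3]
[599.1 140.8] [212.2 140.3]
```

View pics/w6.png

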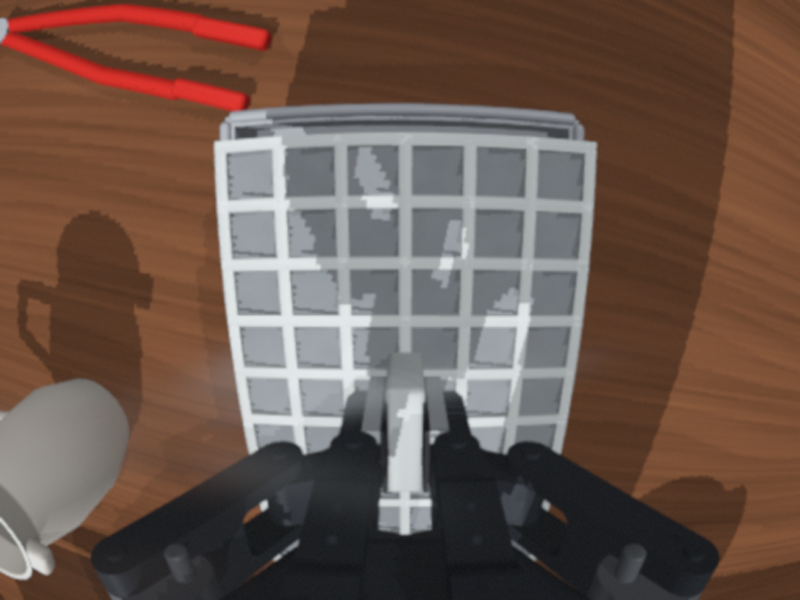

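The plate is centred at column 405.8 and the rim at about 401.5; the far rim is a touch farther out than predicted. I shift y −1.5 and x +2, then lower.

Call:
move_arm([
  {"x": 2,"y": -1.5,"z": 5,"turn": 0,"claw": 0},
  {"x": 0,"y": 0,"z": 10,"turn": 0,"claw": 0},
  {"x": 0,"y": 0,"z": 10,"turn": 0,"claw": 0},
  {"x": 0,"y": 0,"z": 8,"turn": 0,"claw": 0},
  {"x": 0,"y": 0,"z": 6,"turn": 0,"claw": 0},
  {"x": 0,"y": 0,"z": 6,"turn": 0,"claw": 0},
  {"x": 0,"y": 0,"z": 6,"turn": 0,"claw": 0},
  {"x": 0,"y": 0,"z": 5,"turn": 0,"claw": 0},
  {"x": 0,"y": 0,"z": 4,"turn": 0,"claw": 0},
  {"x": 0,"y": 0,"z": 0,"turn": 0,"claw": 0},
])

```text
t: 14.73
position: [0.5127, 0.2606, 0.0937]
tcp_rot: [0.996, 0.094, -0.001, 0.0]
force: [0.9, -0.6, -3.5]
finger_gap: 0.123
```

Call:
move_arm([
  {"x": 0,"y": 0,"z": 2,"turn": 0,"claw": 0},
  {"x": 0,"y": 0,"z": 1,"turn": 0,"claw": 0},
  {"x": 0,"y": 0,"z": 0,"turn": 0,"claw": 0},
])

```text
t: 14.98
position: [0.5131, 0.2609, 0.0916]
tcp_rot: [0.996, 0.094, 0.0, -0.0]
force: [-1.0, -0.1, -2.8]
finger_gap: 0.121
```

Call:
move_arm([
  {"x": 0,"y": 0,"z": 1.5,"turn": 0,"claw": 0},
  {"x": 0,"y": 0,"z": 1,"turn": 0,"claw": 0},
  {"x": 0,"y": 0,"z": 0,"turn": 0,"claw": 0},
])

```text
t: 15.23
position: [0.513, 0.2607, 0.089]
tcp_rot: [0.996, 0.094, -0.0, 0.0]
force: [-0.5, 0.3, -3.1]
finger_gap: 0.117
```

Call:
move_arm([
  {"x": 0,"y": 0,"z": 1,"turn": 0,"claw": 0},
  {"x": 0,"y": 0,"z": 0,"turn": 0,"claw": 0},
])

```text
t: 15.4
position: [0.513, 0.2608, 0.088]
tcp_rot: [0.996, 0.094, -0.0, 0.0]
force: [-0.9, -0.2, -3.7]
finger_gap: 0.122
```

Call:
move_arm([
  {"x": 0,"y": 0,"z": 1,"turn": 0,"claw": 0},
  {"x": 0,"y": 0,"z": 0,"turn": 0,"claw": 0},
])

```text
t: 15.57
position: [0.5131, 0.2608, 0.0878]
tcp_rot: [0.996, 0.094, 0.0, -0.0]
force: [-3.0, -1.1, 5.1]
finger_gap: 0.122
```

Call:
move_arm([
  {"x": 0,"y": 0,"z": 0.7,"turn": 0,"claw": 0},
  {"x": 0,"y": 0,"z": 0,"turn": 0,"claw": 0},
])

```text
t: 15.73
position: [0.5131, 0.2608, 0.0877]
tcp_rot: [0.996, 0.094, 0.0, -0.0]
force: [-4.7, -3.0, 13.6]
finger_gap: 0.121
```

Call:
move_arm([
  {"x": 0,"y": 0,"z": -1,"turn": 0,"claw": 0.4},
  {"x": 0,"y": 0,"z": 0,"turn": 0,"claw": 0.4},
  {"x": 0,"y": 0,"z": 0,"turn": 0,"claw": 0.4},
  {"x": 0,"y": 0,"z": 0,"turn": 0,"claw": 0.4},
  {"x": 0,"y": 0,"z": -5,"turn": 0,"claw": 0.4},
  {"x": 0,"y": 0,"z": -15,"turn": 0,"claw": 0.4},
  {"x": 0,"y": 0,"z": -25,"turn": 0,"claw": 0.4},
  {"x": 0,"y": 0,"z": -25,"turn": 0,"claw": 0.5},
  {"x": 0,"y": 0,"z": -25,"turn": 0,"claw": 0.6},
  {"x": 0,"y": 0,"z": 0,"turn": 0,"claw": 0.7},
])

```text
t: 16.57
position: [0.5155, 0.262, 0.1874]
tcp_rot: [0.996, 0.094, 0.003, -0.001]
force: [1.6, 0.8, 0.5]
finger_gap: 0.701
```

```bash
python3 -c "
from h import *
look('w7')
go([.457,-.2652,.18],1.30)"
```

```text
t 16.62 tcp [0.5147 0.2616 0.1853] shift [-155.   506.8    3.8] turn 0.45857038267008754 j6 1.8506545226990707 yaw y -1.383022270919705
```

View pics/w7.png

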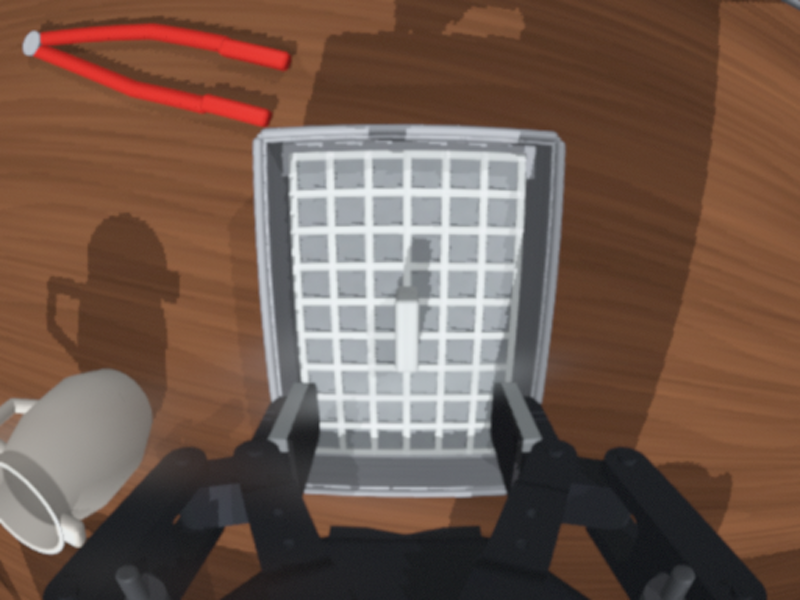

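The plate lies flat on both ledges: its edges are at columns 290 and 525, centred in the rim at 255 and 563. On to the carton.

Call:
move_arm([
  {"x": -7,"y": 22,"z": 0,"turn": 0,"claw": 0.95},
  {"x": -11,"y": 36,"z": 0,"turn": 0,"claw": 0.95},
  {"x": -11,"y": 36,"z": 0,"turn": 0,"claw": 0.95},
  {"x": -11,"y": 36,"z": 0,"turn": 0,"claw": 0.95},
  {"x": -11,"y": 36,"z": 0,"turn": 0,"claw": 0.95},
  {"x": -11,"y": 36,"z": 0,"turn": 0,"claw": 0.95},
  {"x": -11,"y": 36,"z": 0,"turn": 0,"claw": 0.95},
  {"x": -11,"y": 36,"z": 0,"turn": 0,"claw": 0.95},
  {"x": -11,"y": 36,"z": 0,"turn": 0,"claw": 0.95},
  {"x": -11,"y": 36,"z": 0,"turn": 0,"claw": 0.95},
])

```text
t: 17.45
position: [0.4724, -0.1005, 0.1816]
tcp_rot: [0.996, 0.094, -0.001, -0.0]
force: [0.9, 0.4, 0.0]
finger_gap: 0.952
```

Call:
move_arm([
  {"x": -11,"y": 36,"z": 0,"turn": 0,"claw": 0.95},
  {"x": -11,"y": 36,"z": 0,"turn": 0,"claw": 0.95},
  {"x": -11,"y": 36,"z": 0,"turn": 0,"claw": 0.95},
  {"x": -11,"y": 36,"z": 0,"turn": 0,"claw": 0.95},
  {"x": -5,"y": 17,"z": 0,"turn": 0,"claw": 0.95},
  {"x": 0,"y": 0,"z": 10,"turn": 0.11,"claw": 0.95},
  {"x": 0,"y": 0,"z": 15,"turn": 0.12,"claw": 0.95},
  {"x": 0,"y": 0,"z": 10,"turn": 0.12,"claw": 0.95},
  {"x": 0,"y": 0,"z": 0,"turn": 0.108,"claw": 0.95},
  {"x": 0,"y": 0,"z": 0,"turn": 0,"claw": 0.95},
])

```text
t: 18.28
position: [0.4544, -0.2658, 0.1458]
tcp_rot: [0.991, -0.137, -0.001, -0.001]
force: [-0.7, -0.6, -0.6]
finger_gap: 0.948
```

```bash
python3 -c "
from h import *
look('w8')
go([.457,-.2652,.03],1.30)
m=wm('w8')
for q in [(.0275,.03),(.0275,-.03),(-.0275,-.03),(-.0275,.03)]:
  c,s=np.cos(-.27),np.sin(-.27);print(w2px(m,[.457+c*q[0]-s*q[1],-.2652+s*q[0]+c*q[1],.036]))"
```

```text
t 18.33 tcp [ 0.4548 -0.266   0.1464] shift [  2.1  -1.3 116.4] turn 0.0023095764177911704 j6 1.3073123424060884 yaw y -1.8392830771720021
[343.7 262.5]
[461.6 261.9]
[458.2 360.8]
[348.4 361.2]
```

View pics/w8.png

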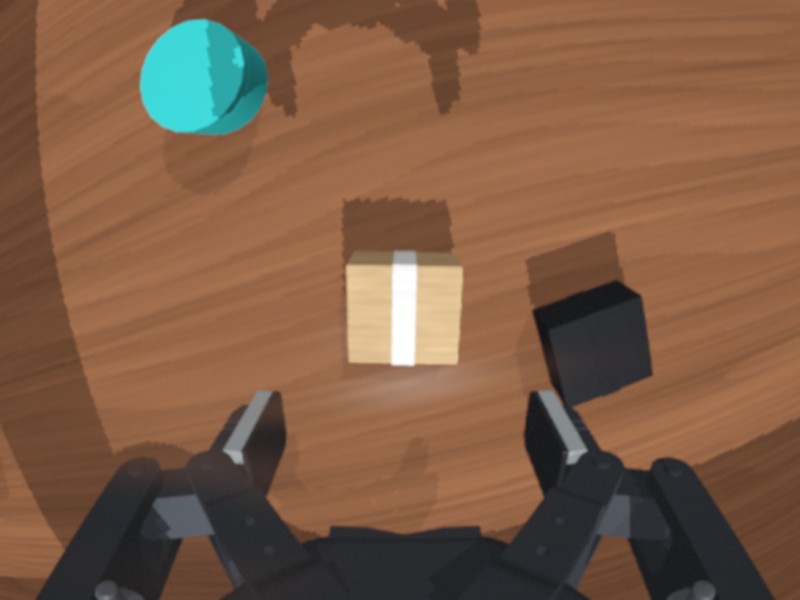

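The carton's top corners are at (346,264), (463,265), (458,363) and (348,363), matching the prediction within 2 px, and the black one clears the fingers.

Call:
move_arm([
  {"x": 2,"y": -1,"z": 12,"turn": 0,"claw": 0.95},
  {"x": 0,"y": 0,"z": 24,"turn": 0,"claw": 0.95},
  {"x": 0,"y": 0,"z": 26,"turn": 0,"claw": 0.95},
  {"x": 0,"y": 0,"z": 24,"turn": 0,"claw": 0.95},
  {"x": 0,"y": 0,"z": 18,"turn": 0,"claw": 0.95},
  {"x": 0,"y": 0,"z": 10,"turn": 0,"claw": 0.95},
  {"x": 0,"y": 0,"z": 4,"turn": 0,"claw": 0.95},
  {"x": 0,"y": 0,"z": 0,"turn": 0,"claw": 0.95},
], grip_force=30)

```text
t: 19.0
position: [0.4574, -0.2656, 0.0286]
tcp_rot: [0.991, -0.134, -0.001, -0.0]
force: [-0.0, 0.1, 1.1]
finger_gap: 0.952
```

Call:
move_arm([
  {"x": 0,"y": 0,"z": 0,"turn": 0,"claw": 0.5},
  {"x": 0,"y": 0,"z": 0,"turn": 0,"claw": 0.5},
  {"x": 0,"y": 0,"z": 0,"turn": 0,"claw": 0.5},
  {"x": 0,"y": 0,"z": 0,"turn": 0,"claw": 0.5},
  {"x": 0,"y": 0,"z": 0,"turn": 0,"claw": 0.5},
  {"x": 0,"y": 0,"z": 0,"turn": 0,"claw": 0.5},
])

```text
t: 19.5
position: [0.4584, -0.2662, 0.0305]
tcp_rot: [0.991, -0.135, 0.001, 0.0]
force: [-0.6, 1.1, 7.4]
finger_gap: 0.699
```

Call:
move_arm([
  {"x": 0,"y": 0,"z": -4,"turn": 0,"claw": 0.5},
  {"x": 0,"y": 0,"z": -10,"turn": 0,"claw": 0.5},
  {"x": 0,"y": 0,"z": -18,"turn": 0,"claw": 0.5},
  {"x": 0,"y": 0,"z": -25,"turn": 0,"claw": 0.5},
  {"x": 0,"y": 0,"z": -25,"turn": -0.11,"claw": 0.5},
  {"x": 0,"y": 0,"z": -25,"turn": -0.12,"claw": 0.5},
  {"x": 0,"y": 0,"z": -25,"turn": -0.12,"claw": 0.5},
  {"x": 0,"y": 0,"z": -15,"turn": -0.11,"claw": 0.5},
  {"x": 0,"y": 0,"z": 0,"turn": 0,"claw": 0.5},
])

```text
t: 20.25
position: [0.4593, -0.2668, 0.1806]
tcp_rot: [0.995, 0.097, 0.003, 0.002]
force: [0.6, -0.4, -1.2]
finger_gap: 0.699
```

```bash
python3 -c "
from h import *
m=wm('w7');c=np.array([px2w('wrist',u,.084,m=m)[:2] for u in[(255,138),(564,140)]]);print(c,c.mean(0)-.104*np.array([np.cos(BY),np.sin(BY)]),np.arctan2(*(c[0]-c[1])[::-1])-np.pi/2)
p=b2w(-.059,0);print(p);go([*p,.175],BY+np.pi/2)"
```

```text
[[0.59588442 0.35211901]
 [0.62358352 0.20309188]] [0.50756645 0.25816842] 0.18376912748334817
[0.45033958 0.24727322]
t 20.25 tcp [ 0.4593 -0.2668  0.1806] shift [  90.9 -506.1    3.9] turn 0.007209852727778632 j6 0.8465808293110466 yaw y -1.3755864740671182
```

Call:
move_arm([
  {"x": 4,"y": -20,"z": 0,"turn": 0.007,"claw": 0.5},
  {"x": 6.5,"y": -36,"z": 0,"turn": 0,"claw": 0.5},
  {"x": 6.5,"y": -36,"z": 0,"turn": 0,"claw": 0.5},
  {"x": 6.5,"y": -36,"z": 0,"turn": 0,"claw": 0.5},
  {"x": 6.5,"y": -36,"z": 0,"turn": 0,"claw": 0.5},
  {"x": 6.5,"y": -36,"z": 0,"turn": 0,"claw": 0.5},
  {"x": 6.5,"y": -36,"z": 0,"turn": 0,"claw": 0.5},
  {"x": 6.5,"y": -36,"z": 0,"turn": 0,"claw": 0.5},
  {"x": 6.5,"y": -36,"z": 0,"turn": 0,"claw": 0.5},
  {"x": 6.5,"y": -36,"z": 0,"turn": 0,"claw": 0.5},
])

```text
t: 21.08
position: [0.4555, 0.0854, 0.176]
tcp_rot: [0.996, 0.089, -0.0, 0.0]
force: [1.4, -0.6, -1.1]
finger_gap: 0.698
```

Call:
move_arm([
  {"x": 6.5,"y": -36,"z": 0,"turn": 0,"claw": 0.5},
  {"x": 6.5,"y": -36,"z": 0,"turn": 0,"claw": 0.5},
  {"x": 6.5,"y": -36,"z": 0,"turn": 0,"claw": 0.5},
  {"x": 6,"y": -30,"z": 0,"turn": 0,"claw": 0.5},
  {"x": 2,"y": -16,"z": 0,"turn": 0,"claw": 0.5},
  {"x": 0,"y": -8,"z": 0,"turn": 0,"claw": 0.5},
  {"x": 0,"y": 0,"z": 0,"turn": 0,"claw": 0.5},
  {"x": 0,"y": 0,"z": 0,"turn": 0,"claw": 0.5},
])

```text
t: 21.75
position: [0.4534, 0.2474, 0.1759]
tcp_rot: [0.996, 0.091, -0.001, 0.0]
force: [1.0, 0.1, -1.3]
finger_gap: 0.696
```

```bash
python3 -c "
from h import *
p=b2w(-.059,0);go([*p,.0835],BY+np.pi/2)
look('w9')"
```

```text
t 21.75 tcp [0.4534 0.2474 0.1759] shift [-2.9 -0.5 92.4] turn -0.005830226106409597 j6 1.8857640377882006 yaw y -1.3886265529013067
```

View pics/w9.png

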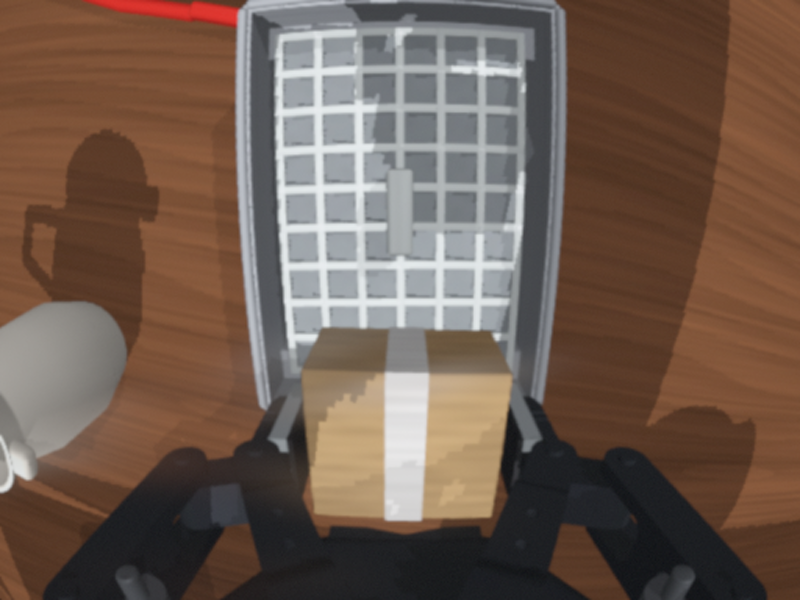

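The carton is held level over the near end, with the tab at (400,210) ahead of it and clear walls. Lowering.

Call:
move_arm([
  {"x": -2,"y": -0.5,"z": 8,"turn": -0.005,"claw": 0.5},
  {"x": 0,"y": 0,"z": 14,"turn": 0,"claw": 0.5},
  {"x": 0,"y": 0,"z": 14,"turn": 0,"claw": 0.5},
  {"x": 0,"y": 0,"z": 12,"turn": 0,"claw": 0.5},
  {"x": 0,"y": 0,"z": 10,"turn": 0,"claw": 0.5},
  {"x": 0,"y": 0,"z": 9,"turn": 0,"claw": 0.5},
  {"x": 0,"y": 0,"z": 8,"turn": 0,"claw": 0.5},
  {"x": 0,"y": 0,"z": 6,"turn": 0,"claw": 0.5},
  {"x": 0,"y": 0,"z": 3,"turn": 0,"claw": 0.5},
  {"x": 0,"y": 0,"z": 0,"turn": 0,"claw": 0.5},
])

```text
t: 22.63
position: [0.4517, 0.2481, 0.0918]
tcp_rot: [0.996, 0.094, -0.0, 0.0]
force: [-1.0, 0.4, -0.8]
finger_gap: 0.696
```

Call:
move_arm([
  {"x": 0,"y": 0,"z": 1,"turn": 0,"claw": 0.5},
  {"x": 0,"y": 0,"z": 1,"turn": 0,"claw": 0.5},
  {"x": 0,"y": 0,"z": 0,"turn": 0,"claw": 0.5},
])

```text
t: 22.88
position: [0.4521, 0.2484, 0.0906]
tcp_rot: [0.996, 0.094, 0.0, -0.0]
force: [0.7, 0.5, -1.6]
finger_gap: 0.7
```

Call:
move_arm([
  {"x": 0,"y": 0,"z": 1,"turn": 0,"claw": 0.5},
  {"x": 0,"y": 0,"z": 0,"turn": 0,"claw": 0.5},
])

```text
t: 23.05
position: [0.452, 0.2483, 0.0895]
tcp_rot: [0.996, 0.094, 0.0, -0.0]
force: [-0.8, -0.1, -0.4]
finger_gap: 0.697
```

Call:
move_arm([
  {"x": 0,"y": 0,"z": 0.7,"turn": 0,"claw": 0.5},
  {"x": 0,"y": 0,"z": 0,"turn": 0,"claw": 0.5},
])

```text
t: 23.22
position: [0.4519, 0.2483, 0.0887]
tcp_rot: [0.996, 0.094, 0.0, -0.0]
force: [0.5, 0.1, -0.5]
finger_gap: 0.696
```

Call:
move_arm([
  {"x": 0,"y": 0,"z": 0.7,"turn": 0,"claw": 0.5},
  {"x": 0,"y": 0,"z": 0,"turn": 0,"claw": 0.5},
])

```text
t: 23.38
position: [0.4519, 0.2483, 0.0885]
tcp_rot: [0.996, 0.094, -0.0, 0.0]
force: [-2.9, -0.7, 7.9]
finger_gap: 0.696
```

Call:
move_arm([
  {"x": 0,"y": 0,"z": 0.7,"turn": 0,"claw": 0.5},
  {"x": 0,"y": 0,"z": 0,"turn": 0,"claw": 0.5},
])

```text
t: 23.55
position: [0.452, 0.2483, 0.0885]
tcp_rot: [0.996, 0.094, 0.0, -0.0]
force: [-5.2, -2.9, 17.4]
finger_gap: 0.703
```

Seated. I release, rise and back off to check.

Call:
move_arm([
  {"x": 0,"y": 0,"z": -1.5,"turn": 0,"claw": 0.9},
  {"x": 0,"y": 0,"z": 0,"turn": 0,"claw": 0.9},
  {"x": 0,"y": 0,"z": 0,"turn": 0,"claw": 0.9},
  {"x": 0,"y": 0,"z": 0,"turn": 0,"claw": 0.9},
  {"x": 0,"y": 0,"z": -3,"turn": 0,"claw": 0.9},
  {"x": 0,"y": 0,"z": -10,"turn": 0,"claw": 0.9},
  {"x": 0,"y": 0,"z": -25,"turn": 0,"claw": 0.9},
  {"x": 0,"y": 0,"z": -35,"turn": 0,"claw": 0.9},
  {"x": 0,"y": 0,"z": -35,"turn": 0,"claw": 0.9},
  {"x": 0,"y": 0,"z": -20,"turn": 0,"claw": 0.9},
])

```text
t: 24.38
position: [0.453, 0.2488, 0.221]
tcp_rot: [0.996, 0.094, 0.002, -0.001]
force: [0.3, 0.3, 0.0]
finger_gap: 0.902
```

Call:
move_arm([
  {"x": -20,"y": 0,"z": 0,"turn": 0,"claw": 0.9},
  {"x": -20,"y": 0,"z": 0,"turn": 0,"claw": 0.9},
  {"x": -10,"y": 0,"z": 0,"turn": 0,"claw": 0.9},
  {"x": 0,"y": 0,"z": 0,"turn": 0,"claw": 0.9},
  {"x": 0,"y": 0,"z": 0,"turn": 0,"claw": 0.9},
])

```text
t: 24.8
position: [0.4031, 0.2391, 0.2173]
tcp_rot: [0.996, 0.094, 0.0, -0.0]
force: [0.9, 0.2, -0.4]
finger_gap: 0.901
```

```bash
python3 -c "
from h import *
look('w10');s=read_camera('scene')
m=wm('w10')
a=cv2.resize(np.load('pics/w10.npz')['im'][:,:,::-1],(533,400));b=cv2.resize(s[120:270,230:400,::-1],(453,400),interpolation=cv2.INTER_CUBIC)
cv2.imwrite('pics/fin.png',cv2.resize(np.hstack([a,b]),(800,325)))"
```

```text
(no output)
```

The picture limit is reached, so I check by numbers: the carton's top outline in the wrist view against the predicted outline.

```bash
python3 -c "
from h import *
m=wm('w10');im=np.load('pics/w10.npz')['im']
h=cv2.cvtColor(im,cv2.COLOR_RGB2HSV)
for z in(.094,):
  pr=np.array([w2px(m,[*b2w(x-.059,y),z],1) for x,y in[(.0275,.03),(.0275,-.03),(-.0275,-.03),(-.0275,.03)]]);print('pred',pr.tolist())
c=pr.mean(0).astype(int);print('hsv',h[c[1],c[0]],h[c[1],c[0]-25],h[c[1],c[0]+25])
k=((h[...,0]>12)&(h[...,0]<28)&(h[...,1]>50)&(h[...,1]<150)&(h[...,2]>130)).astype(np.uint8)
k=cv2.morphologyEx(k,cv2.MORPH_CLOSE,np.ones((35,35)))
n,l,s,ce=cv2.connectedComponentsWithStats(k)
for i in np.argsort(-s[1:,4])[:3]+1: print(s[i],ce[i],cv2.minAreaRect(np.argwhere(l==i)[:,::-1].astype(np.float32)))
o,R=tool();print(o['t'],o['finger_gap'])"
```

```text
pred [[223.0, 110.3], [296.8, 110.4], [295.2, 175.7], [224.4, 175.6]]
hsv [  0   1 252] [ 18  90 225] [ 18  90 218]
[ 223  111   74   67 4754] [258.83129996 143.82372739] ((258.9762268066406, 143.9994354248047), (73.12212371826172, 65.60045623779297), 1.3639276027679443)
[115 153   9   1   9] [119. 153.] ((119.0, 153.0), (8.0, 0.0), 180.0)
[503 157   9   1   9] [507. 157.] ((507.0, 157.0), (8.0, 0.0), 180.0)
24.9 0.8995785672690304
```

The carton's outline matches the prediction for lying flat at plate height within about 1 px (size 73×66 px, 1.4° turn). I hand the job in.

```bash
python3 -c "
from cell import *
print(hand_in())"
```

```text
the job is handed in; nothing more can be done
None
```

The lunch box is packed and handed in at about 25 s of the 69 s allowed; no verdict was reported.

- **Loose tub:** I set it on the box floor beside the packed one. I lowered it until the force showed contact, then released it. A wrist picture afterwards showed both tubs upright.
- **Waffle plate:** I laid it grip side up. It made contact at the height expected for the ledges, and a picture showed it flat and centred in the rim.
- **Carton:** I set it flat on the plate at the end nearer the robot and released it with the hand clear. The picture limit was reached by then, so I did not see the final state. Instead I compared the carton's outline in the last wrist image with the one predicted for it lying flat on the plate. They agreed to about 1 px.

I did not touch the jug, ladle, tongs or the two look-alikes. No check failed or disagreed by more than about 2 mm in the box and carton estimates. The one larger mismatch was about 4 mm between two estimates of the plate's centre, which I allowed for when placing it.

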